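# Hold the finish locker's gate ajar past a sagging bolt

### The job

Slide the clear guard on top of the locker gate all the way open, away from the bolt's red knob. Then take the knob, lift the sagging bolt over the bent-up lip of its keeper and draw it fully back without forcing it, and pull the sprung gate open towards you by the knob. Finish holding the gate still by the knob at about 25 degrees ajar, without letting go, and leave the other things where they are.

Things in the scene. Friction and masses are not known exactly. Their poses are not given: they have to be found in the camera images.
- locker: Low green-painted timber locker with a pale wood slatted gate, fixed to the bench, 265 deep, 470 wide, roof and gate cap top 170 above the bench. Origin: on the bench under its middle; +x points into it, away from the gate on its -x side; +y is the gate's hinge end, -y the keeper end. Turned by up to 0.2 rad. The shut gate's cap board is 80 wide, centred on local x = -120, y = -180..180.
- gate_hinge (a point): Hinge axis of the gate (vertical), at the height of the cap top: locker local (-160, 180, 170) mm. The line of the bolt lies 40 mm (local +x, gate shut) behind this axis, and turns with the gate.
- gate (a joint): Opening angle of the gate in rad: 0 shut, positive open (free edge swings to local -x, clockwise seen from above); stop at 1.2. A closer spring always pulls it shut with about 1 N m at 0 and 1.3 N m at 25 degrees (4 to 6 N at the knob), so it shuts if let go. About 25 degrees ajar means 0.44 rad.
- guard (a joint): Travel of the guard along the gate's top towards the hinge end: 0 shut over the red knob, 0.16 m fully open at its stop; starts at 0 to 20 mm, stays where left, rubs with about 1.5 N. It rides on the gate. Its clear hood is 72 wide (x), 90 long (y), open at both ends, 84 high above the cap.
- guard_tab (a point): Middle of the top face of the guard's upright orange pull tab, 116 above the cap (286 above the bench). The tab is 30 wide across the gate (x), 14 thick along it (y), and stands 32 above the hood's top plate.
- bolt_knob (a point): Middle of the top of the bolt's red upright round knob: 20 diameter, 51 tall, top 76 above the cap when sagging (246 above the bench). It stands on the bolt's round rod (10 diameter, axis 20 above the cap, along the gate). Knob axis when shut: locker local (-120, -100). Steel guides 39 high, 32 wide, at local y -155 and -15; 4 mm tracks along the cap's edges.
- bolt: The whole bolt: rod, red knob and nose (about 0.3 kg). Origin on the cap top under the knob's axis when it sags; axes as the gate (y along the gate, towards the hinge). It slides along the gate and has loose vertical play in its worn guides.
- bolt_draw (a joint): How far the bolt is drawn back along the gate towards the hinge: 0 shut, 0.05 m at its stop. Starts at 0 to 6 mm. Slides with about 1 N of friction.
- bolt_lift (a joint): How far the bolt is lifted in its worn guides: 0 sagging (rests there by its weight, falls back when let go), 0.018 m at most. With less than about 9 mm of lift the nose catches on the lip after about 10 mm of draw; with 11 mm or more it passes. The nose is past the lip from 28 mm of draw and out of the keeper and clear of the post from 32 mm.
- bolt_nose (a point): Middle of the end face of the bolt's square steel nose, 122 from the knob's axis towards the keeper, 20 above the cap when sagging. The nose is 24 (x) by 14 (y) by 30 (z).
- keeper: Dark steel keeper on the latch post: an open-topped channel along the gate's line, 34 wide inside, cheeks 50 high, which stop the nose from swinging out with the gate. Origin: middle of its underside, locker local (-120, -213.5, 170) mm. It is 43 long.
- keeper_lip (a point): Top of the yellow bent-up lip across the keeper's mouth at the gate side: 4 thick, 14 above the cap top, locker local (-120, -196) mm. The shut nose lies behind it.
- screw_tin: Bystander on the locker roof: round tin, 56 diameter, 55 tall; origin under its middle.
- tape_roll: Bystander on the locker roof: blue ring of 90 diameter, 25 high; origin under its middle.
- paint_can: Bystander on the bench: can, 90 diameter, 110 tall; origin under its middle.
- mug: Bystander on the bench: blue mug, 80 diameter, 90 tall; origin under its middle.
- jar: Bystander on the bench: jar, 70 diameter, 90 tall; origin under its middle.
- hammer: Bystander on the bench: hammer lying along its own x, 220 long; origin under its middle.
- screwdriver: Bystander on the bench: screwdriver lying along its own x, about 200 long; origin under its middle.

How it is judged:
By the outcome, as a careful person would: the job done as asked, in the order asked, and still so for the second after the job is handed in, while the arm keeps its last pose, push and grip.
It also fails if it takes over 43 s, if anything falls off the work surface, if the arm or the gripper's body presses on something with over 40 N, if the wrist force passes 120 N, or if a joint passes its speed limit or range.

### The arm

A 6-joint arm with a two-finger parallel gripper is mounted at the origin on the work surface. World frame = base frame: x ahead of the robot, y to its left, z up, the work surface at z = 0. Lengths are in m, angles in rad, forces in N, time in s.
With the tool pointing down it reaches from about 0.35 to 0.85 m from the base axis. Payload 8.1 kg.
Tool frame: the origin (TCP) lies midway between the tips of the shut fingers; the grasp point (between the pads) lies robot.grip_depth behind it (robot.grip_depth is the distance from the TCP to the grasp point, in m); z points along the fingers, y is the line along which they close (so a half turn about z gives the same grasp; the last joint's range is limited). The gripper opens to 93 mm and grips with 3 to 60 N. Pads are 15 mm wide; open, the fingers measure 128 mm over their backs; the gripper's body (75 mm by 188 mm) begins 65 mm behind the grasp point.
Start: joints at [1.09, 0.13, 1.488, -0, 1.523, -0.085], TCP at [0.231, 0.554, 0.219] pointing down, gripper open.
Joint ranges: [-2.96, 2.96], [-0.89, 2.26], [0.02, 2.5], [-1.34, 4.48], [0, 2.73], [-2.66, 2.66]. Speed limits (rad/s): [2.39, 2.39, 2.79, 3.14, 3.14, 3.14].

### API

Orientations are given as a rotation vector (axis times angle).
In Python, from plant import robot gives the robot as it stands.
- The arm moves only by the tool carry_out, never from a script. Its argument "rows" is a list of rows, each a list of 6 numbers: the shift along the tool's x, y, z in m, then the turn, a rotation vector about the tool's x, y, z in degrees. A call has 1 to 12 rows; each row is the pose to reach, as a shift and turn from the pose commanded when the call began, along the tool's axes at that moment; what a row does not reach only later rows make up. A row lasts 1/8 s, in which the tool goes at most 62.5 mm and 10.7 degrees, less where a joint would pass 70% of its speed; a pose out of reach is approached as far as the arm can. A call with a gripper value outside its range is refused whole. "jaw" is the closure in counts, from 0 (fully open) to 255 (shut), set as the call begins (left out, the last holds). The fingers move at their own pace and stop on an object; "force" is the grip in N (left out, the last holds). Time passes only in rows, so rows that repeat a pose let the fingers close. It gives the time, the measured TCP pose, the force, the opening and the grip force at its end, in the units of the state.
- robot.read_state(): the state, without advancing time (a new reading comes with each control period).
- robot.read_camera(name): name is "scene" or "side" or "wrist"; returns the picture (480x640x3 uint8, red, green, blue); there is no depth.
- robot.camera_model(name): a dict with "fx", "fy", "cx", "cy" (pixels), "R" (3x3) and "t" (3): a world point X has camera coordinates R X + t; the wrist camera has in their place "mount" (4x4, takes a point from camera to tool coordinates, whose origin is the TCP and whose axes are the flange's). Camera axes: x right, y down, z forward; pixel columns grow to the right and rows downward; lengths in m; the calibration is good to about 2 mm. A picture is of the moment at which its call begins: read the wrist's pose just before it. camera_model takes no time and is no camera call.
- robot.close_job(): hands the job in; it is judged then, once.
Trained networks look in the newest picture that a camera, given by its name, has taken for a name from the list of things; names that differ only in an ending like _2 or _b are one class to them, and where a whole thing is asked for, a point or a joint stands for the part that bears it (a point fixed in the world has none). Each returns a list of dicts, best first, with "conf" (0 to 1); they miss things now and then, are a little off and sometimes report something else, mostly with a low value. They report only what shows in the picture. A call takes as long as a camera call.
- robot.outline_of(camera, target): "pixels" (480x640 bool, what is visible of it) and "pixel" ([column, row] in pixels, amid what is visible of it).
The state is a dict: "t": time; "q": joint angles; "dq": joint speeds; "joint_torque": joint torques, N m; "tool_pos": TCP position; "orientation": TCP orientation; "force": force on the tool from outside, world axes, zero at the start; "wrist_torque": the same for the moment, N m; "opening": finger opening in m; "gripper_force": force on a finger pad.
Only numpy, scipy, OpenCV 4.12 (cv2) and the standard library are available. Lean on these libraries where they do the work, as an engineer would, in place of code of your own. Each camera call takes 0.05 s, during which the arm holds its last target. There are 200 camera calls.

## Working session

There is one attempt and no reset: what is moved stays moved. The work goes in short steps, Python scripts to look and compute and a tool call to move; the robot and the scene stay as the last step left them, time stands still between calls to the robot, and variables do not carry over. Pictures are saved under pics/ and viewed, at most 10 in all, crops included, and the job is handed in when it is done.

Besides the shell and the picture viewer there is one more tool, called as name([rows], argument=value, ...), one row to a line, values as JSON. carry_out: Moves the arm, as the interface text tells. Its arguments: {"type":"object","properties":{"rows":{"type":"array"},"jaw":{"type":"number"},"force":{"type":"number"}},"required":["rows"]}

```bash
mkdir -p pics; ls
python3 - <<'E'
from plant import robot
import cv2,numpy as np
s=robot.read_state();print({k:np.round(v,3) for k,v in s.items()},robot.grip_depth)
for c in("scene","side"):
    im=robot.read_camera(c);cv2.imwrite(f"pics/{c}0.png",im[:,:,::-1])
    m=robot.camera_model(c);print(c,m)
    for n in("guard_tab","bolt_knob","keeper_lip","keeper","gate_hinge","guard","bolt_nose"):
        print(n,[(round(o["conf"],2),np.round(o["pixel"]),int(o["pixels"].sum())) for o in robot.outline_of(c,n)[:2]])
print(robot.camera_model("wrist"))
E
```

```text
pics
{'t': np.float64(0.0), 'q': array([ 1.09 ,  0.131,  1.489, -0.   ,  1.523, -0.085]), 'dq': array([-0.   ,  0.   , -0.   ,  0.001,  0.001,  0.   ]), 'joint_torque': array([-1.0000e-03, -5.5983e+01, -4.9177e+01,  7.7000e-02,  3.5000e-02,
       -0.0000e+00]), 'tool_pos': array([0.231, 0.553, 0.218]), 'orientation': array([-6.18e-01, -3.08e+00,  3.00e-03]), 'force': array([-1.141, -0.525, -1.051]), 'wrist_torque': array([0.027, 0.06 , 0.047]), 'gripper_force': np.float64(0.0), 'opening': np.float64(0.093)} 0.0188
scene {'fx': 513.6955398125301, 'fy': 513.6955398125301, 'cx': 325.71284499654115, 'cy': 238.11503575345753, 'R': array([[ 0.66918467,  0.74296594, -0.01391017],
       [ 0.57265834, -0.52753821, -0.62750766],
       [-0.47355496,  0.41195272, -0.77848613]]), 't': array([-0.37746683, -0.23067537,  1.90202665])}
guard_tab [(0.98, array([321., 220.]), 1293)]
bolt_knob [(0.66, array([299., 239.]), 48)]
keeper_lip [(0.91, array([288., 244.]), 370)]
keeper [(0.83, array([288., 244.]), 361), (0.48, array([338., 217.]), 3312)]
gate_hinge [(0.93, array([340., 219.]), 3397), (0.68,
[... 560 characters left out ...]
_lip [(0.59, array([310., 272.]), 236)]
keeper [(0.7, array([306., 272.]), 264)]
gate_hinge [(0.71, array([314., 223.]), 2504), (0.66, array([311., 260.]), 228)]
guard [(0.77, array([313., 223.]), 794)]
bolt_nose [(0.81, array([311., 260.]), 217)]
{'fx': 351.6487887244697, 'fy': 351.6487887244697, 'cx': 320.34570058664093, 'cy': 245.7650122060451, 'mount': array([[ 3.96461549e-04, -9.69913787e-01, -2.43448327e-01,
         6.68418506e-02],
       [ 9.99999588e-01,  1.85758828e-04,  8.88448650e-04,
        -2.32951570e-04],
       [-8.16495919e-04, -2.43448579e-01,  9.69913462e-01,
        -1.66370145e-01],
       [ 0.00000000e+00,  0.00000000e+00,  0.00000000e+00,
         1.00000000e+00]])}
```

Run:
```python
import cv2
a=cv2.imread("pics/scene0.png");b=cv2.imread("pics/side0.png")
def crop(a,x,y,w,h,n): cv2.imwrite(n,cv2.resize(a[y:y+h,x:x+w],(800,600),interpolation=cv2.INTER_CUBIC))
crop(a,200,130,240,180,"pics/sc.png");crop(b,200,150,240,180,"pics/sd.png")
```

```text
(no output)
```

View pics/sc.png

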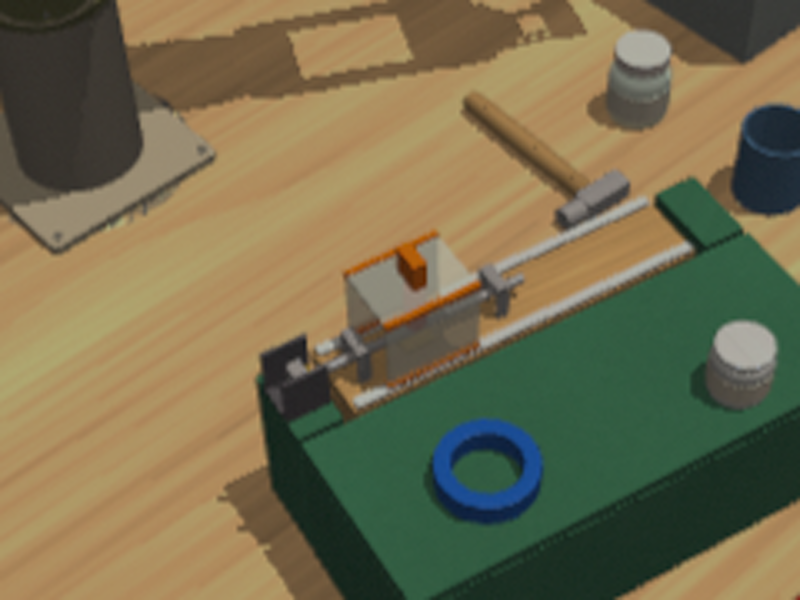

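View pics/sd.png

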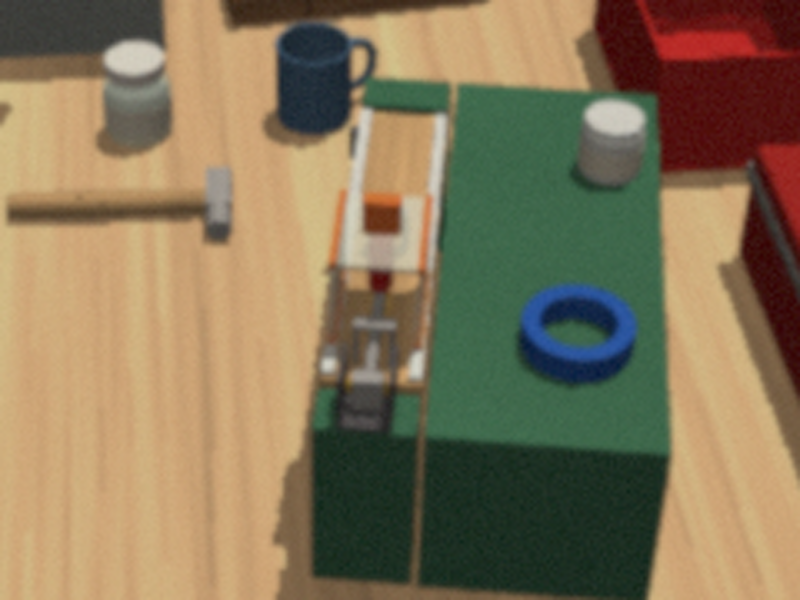

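The clear hood sits over the knob, with the tab at scene (322,210) and side (314,210). The keeper is at the low-y end, and the mug and hammer are in front near the hinge end. Next I'll fit the locker's pose.

```bash
cat > h.py <<'E'
import numpy as np
from plant import robot
from scipy.spatial.transform import Rotation as Rn
def ray(cam,px,z,pose=None):
    m=robot.camera_model(cam)
    d=np.array([(px[0]-m["cx"])/m["fx"],(px[1]-m["cy"])/m["fy"],1])
    if cam=="wrist":
        s=pose or robot.read_state();A=Rn.from_rotvec(s["orientation"]).as_matrix();M=m["mount"]
        o=A@M[:3,3]+s["tool_pos"];d=A@M[:3,:3]@d
    else: o=-m["R"].T@m["t"];d=m["R"].T@d
    return o+d*(z-o[2])/d[2]
E
python3 - <<'E'
from h import *
S=lambda x,y:(200+x*.3,130+y*.3)
D=lambda x,y:(200+x*.3,150+y*.3)
for n,c,p,z in [("tab","scene",S(408,250),.286),("tab","side",D(382,197),.286),("g155","scene",S(352,338),.209),("g155","side",D(374,323),.209),("g15","scene",S(495,270),.209),
 ("lip","side",D(365,382),.184),("capcorner near","side",D(316,388),.17),("hingepost far left","side",D(367,82),.17),("hingepost r","side",D(447,84),.17),("roof far right","side",D(657,95),.17),("roof near right","side",D(668,450),.17),("roof near left","side",D(420,440),.17),("post near left","side",D(313,430),.17),("hpost far","scene",S(690,180),.17),("knob low","side",D(380,280),.225)]:
    print(n,c,np.round(ray(c,p,z),4))
print(Rn.from_rotvec(robot.read_state()["orientation"]).as_matrix().round(3))
E
```

```text
tab scene [ 5.566e-01 -2.000e-04  2.860e-01]
tab side [ 0.5583 -0.0014  0.286 ]
g155 scene [ 0.5462 -0.0568  0.209 ]
g155 side [ 0.5472 -0.0586  0.209 ]
g15 scene [0.5725 0.0861 0.209 ]
lip side [ 0.5364 -0.0971  0.184 ]
capcorner near side [ 0.5001 -0.0855  0.17  ]
hingepost far left side [0.5846 0.3214 0.17  ]
hingepost r side [0.6582 0.3118 0.17  ]
roof far right side [0.8494 0.2774 0.17  ]
roof near right side [ 0.7545 -0.1765  0.17  ]
roof near left side [ 0.5722 -0.1488  0.17  ]
post near left side [ 0.4938 -0.1308  0.17  ]
hpost far scene [0.5902 0.3256 0.17  ]
knob low side [ 0.5551 -0.0271  0.225 ]
[[-0.923  0.385  0.   ]
 [ 0.385  0.923  0.   ]
 [-0.     0.    -1.   ]]
```

carry_out([
  [0,0,-0.06,0,0,0],
  [-0.02,-0.015,-0.12,0,0,8],
  [-0.07,-0.053,-0.15,0,0,17],
  [-0.12,-0.091,-0.17,0,0,26],
  [-0.17,-0.129,-0.17,0,0,35],
  [-0.22,-0.167,-0.17,0,0,44],
  [-0.27,-0.205,-0.17,0,0,53],
  [-0.32,-0.243,-0.17,0,0,62],
  [-0.37,-0.281,-0.17,0,0,71],
  [-0.42,-0.319,-0.17,0,0,78],
  [-0.467,-0.355,-0.17,0,0,78],
  [-0.507,-0.385,-0.17,0,0,78],
])

```text
t: 2.3
tool_pos: [0.5514, 0.0009, 0.3889]
orientation: [2.419, 2.004, 0.001]
force: [0.3, 0.0, -0.9]
opening: 0.0931
gripper_force: 0.0
```

Run:
```python
from h import *
import cv2
s=robot.read_state();im=robot.read_camera("wrist");cv2.imwrite("pics/w1.png",im[:,:,::-1])
print(s["t"],s["tool_pos"],s["q"].round(2));print(Rn.from_rotvec(s["orientation"]).as_matrix().round(3))
for n,z in(("guard_tab",.286),("bolt_knob",.246),("keeper_lip",.184),("keeper",.19),("gate_hinge",.17),("guard",.254),("bolt_nose",.19)):
    for o in robot.outline_of("wrist",n)[:2]: print(n,round(o["conf"],2),np.round(o["pixel"]),ray("wrist",o["pixel"],z).round(4))
```

```text
2.3 [0.55140459 0.0008611  0.38885115] [-0.09 -0.01  1.32  0.    1.82  0.1 ]
[[ 0.186  0.983  0.001]
 [ 0.983 -0.186  0.   ]
 [ 0.     0.001 -1.   ]]
guard_tab 0.81 [327. 230.] [0.5597 0.0085 0.286 ]
guard_tab 0.39 [326. 152.] [0.5699 0.0666 0.286 ]
bolt_knob 0.71 [328. 292.] [ 0.5476 -0.0544  0.246 ]
keeper_lip 0.93 [332. 314.] [ 0.5434 -0.1048  0.184 ]
keeper_lip 0.48 [402. 146.] [0.6473 0.0633 0.184 ]
keeper 0.88 [317. 313.] [ 0.5284 -0.0966  0.19  ]
keeper 0.61 [327. 234.] [ 0.5555 -0.0092  0.19  ]
gate_hinge 0.6 [330. 151.] [0.5742 0.0746 0.17  ]
guard 0.73 [326. 230.] [0.5564 0.0087 0.254 ]
bolt_nose 0.58 [329. 291.] [ 0.5462 -0.072   0.19  ]
```

View pics/w1.png

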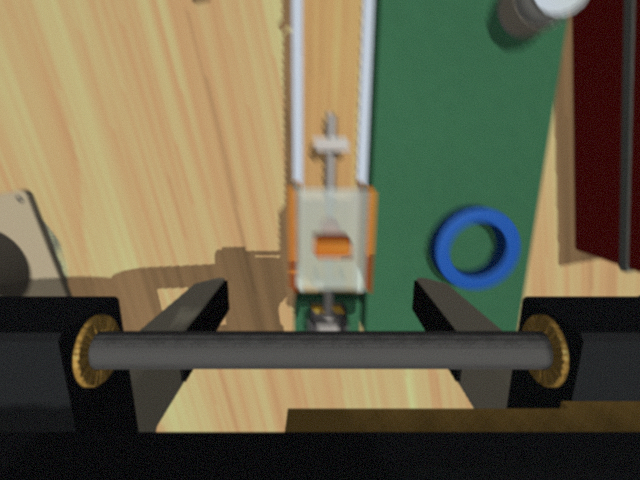

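Run:
```python
from h import *
import cv2
for n,p,z in(("tl0",(296,5),.174),("tl1",(298,180),.174),("tr0",(370,5),.174),("tr1",(361,180),.174),("hoodTL",(299,187),.254),("hoodTR",(366,187),.254),("hoodBL",(297,291),.254),("hoodBR",(369,291),.254),("g15",(331,145),.209)):
    print(n,ray("wrist",p,z).round(4))
im=cv2.imread("pics/w1.png");hsv=cv2.cvtColor(im,cv2.COLOR_BGR2HSV)
c=im[225:265,332];print([tuple(v) for v in c[::2]])
for y in (245,255):
  m=np.where((hsv[y,305:358,1]>170))[0];print(y,m.min()+305,m.max()+305)
for r in(238,250,258): print(ray("wrist",(332,r),.286).round(4))
```

```text
tl0 [0.5661 0.2133 0.174 ]
tl1 [0.5354 0.0517 0.174 ]
tr0 [0.6356 0.2004 0.174 ]
tr1 [0.6015 0.0393 0.174 ]
hoodTL [0.5408 0.0496 0.254 ]
hoodTR [0.5967 0.0392 0.254 ]
hoodBL [ 0.5204 -0.0422  0.254 ]
hoodBR [ 0.585  -0.0543  0.254 ]
g15 [0.5751 0.0796 0.209 ]
[(np.uint8(149), np.uint8(157), np.uint8(169)), (np.uint8(147), np.uint8(155), np.uint8(167)), (np.uint8(143), np.uint8(153), np.uint8(168)), (np.uint8(127), np.uint8(137), np.uint8(155)), (np.uint8(102), np.uint8(115), np.uint8(139)), (np.uint8(79), np.uint8(90), np.uint8(123)), (np.uint8(45), np.uint8(70), np.uint8(120)), (np.uint8(30), np.uint8(76), np.uint8(136)), (np.uint8(35), np.uint8(93), np.uint8(156)), (np.uint8(39), np.uint8(103), np.uint8(171)), (np.uint8(48), np.uint8(114), np.uint8(186)), (np.uint8(53), np.uint8(123), np.uint8(194)), (np.uint8(44), np.uint8(118), np.uint8(190)), (np.uint8(40), np.uint8(112), np.uint8(188)), (np.uint8(59), np.uint8(117), np.uint8(190)), (np.uint8(90), np.uint8(127), np.uint8(184)), (np.uint8(112), np.uint8(139), np.uint8(180)), (np.uint8(130), np.uint8(150), np.uint8(171)), (np.uint8(150), np.uint8(164), np.uint8(170)), (np.uint8(157), np.uint8(171), np.uint8(166))]
245 318 347Traceback (most recent call last):
  File "<stdin>", line 8, in <module>
    return umr_minimum(a, axis, None, out, keepdims, initial, where)
ValueError: zero-size array to reduction operation minimum which has no identity
```

carry_out([
  [-0.002,0.004,0.05,0,0,0],
  [-0.0035,0.0084,0.1,0,0,0],
  [-0.0035,0.0084,0.128,0,0,0],
  [-0.0035,0.0084,0.128,0,0,0],
])

```text
t: 3.2
tool_pos: [0.5565, -0.0007, 0.2583]
orientation: [-2.414, -2.005, 0.005]
force: [0.6, -0.6, 1.3]
opening: 0.0928
gripper_force: 0.0
```

carry_out([
  [0,0,0,0,0,0],
  [0,0,0,0,0,0],
  [0,0,0,0,0,0],
  [0,0,0,0,0,0],
], jaw=255, force=8)

```text
t: 3.7
tool_pos: [0.5586, -0.0021, 0.2613]
orientation: [2.418, 2.005, 0.001]
force: [0.2, -0.7, 0.4]
opening: 0.0576
gripper_force: 0.0
```

carry_out([
  [0,0,0,0,0,0],
  [0,0,0,0,0,0],
  [0,0,0,0,0,0],
  [0,0,0,0,0,0],
])

```text
t: 4.2
tool_pos: [0.5581, -0.0021, 0.2606]
orientation: [-2.418, -2.005, 0.001]
force: [-0.5, -0.2, 1.0]
opening: 0.0299
gripper_force: 8.0
```

carry_out([
  [0.01,0,0,0,0,0],
  [0.03,0,0,0,0,0],
  [0.05,0,0,0,0,0],
  [0.07,0,0,0,0,0],
  [0.09,0.001,0,0,0,0],
  [0.11,0.001,0,0,0,0],
  [0.125,0.001,0,0,0,0],
  [0.135,0.001,0,0,0,0],
  [0.142,0.001,0,0,0,0],
  [0.149,0.001,0,0,0,0],
])

```text
t: 5.45
tool_pos: [0.5871, 0.1442, 0.2606]
orientation: [2.419, 2.004, -0.0]
force: [1.6, -2.4, -0.9]
opening: 0.0302
gripper_force: 8.0
```

carry_out([
  [0.005,0,0,0,0,0],
  [0.01,0,0,0,0,0],
  [0.014,0,0,0,0,0],
  [0.014,0,0,0,0,0],
])

```text
t: 5.95
tool_pos: [0.5894, 0.156, 0.2606]
orientation: [2.419, 2.002, -0.004]
force: [-0.0, -9.8, -0.2]
opening: 0.03
gripper_force: 8.0
```

carry_out([
  [0,0,0,0,0,0],
  [0,0,0,0,0,0],
  [0,0,0,0,0,0],
  [0,0,-0.04,0,0,0],
  [-0.03,0,-0.08,0,0,0],
  [-0.08,0,-0.08,0,0,0],
  [-0.13,0,-0.08,0,0,0],
  [-0.17,0,-0.08,0,0,0],
  [-0.17,0,-0.08,0,0,0],
], jaw=0)

```text
t: 7.08
tool_pos: [0.5576, -0.0114, 0.3409]
orientation: [2.421, 2.001, 0.0]
force: [-0.0, 0.5, -0.2]
opening: 0.0926
gripper_force: 0.0
```

Run:
```python
from h import *
import cv2
s=robot.read_state();im=robot.read_camera("wrist");cv2.imwrite("pics/w2.png",im[:,:,::-1])
print(s["t"],s["tool_pos"]);print(Rn.from_rotvec(s["orientation"]).as_matrix().round(3))
for n,z in(("guard_tab",.286),("bolt_knob",.246),("keeper_lip",.184)):
    for o in robot.outline_of("wrist",n)[:2]: print(n,round(o["conf"],2),np.round(o["pixel"]),ray("wrist",o["pixel"],z).round(4))
hsv=cv2.cvtColor(im,cv2.COLOR_RGB2HSV);m=((hsv[...,0]<6)|(hsv[...,0]>172))&(hsv[...,1]>150)&(hsv[...,2]>60)
m=m.astype(np.uint8);k,l,st,ce=cv2.connectedComponentsWithStats(m)
for i in range(1,k):
    if st[i,4]>60: print(st[i],ce[i],ray("wrist",ce[i],.246).round(4))
```

```text
7.075 [ 0.55760024 -0.01138292  0.34093708]
[[ 0.189  0.982  0.   ]
 [ 0.982 -0.189 -0.   ]
 [-0.     0.    -1.   ]]
guard_tab 0.88 [319.  33.] [0.5826 0.1239 0.286 ]
bolt_knob 0.64 [321. 220.] [0.5626 0.013  0.246 ]
bolt_knob 0.4 [311. 318.] [ 0.5402 -0.0642  0.246 ]
keeper_lip 0.87 [314. 318.] [ 0.5355 -0.0941  0.184 ]
[307 211  24  31 592] [318.31587838 226.59290541] [0.5599 0.0083 0.246 ]
```

View pics/w2.png

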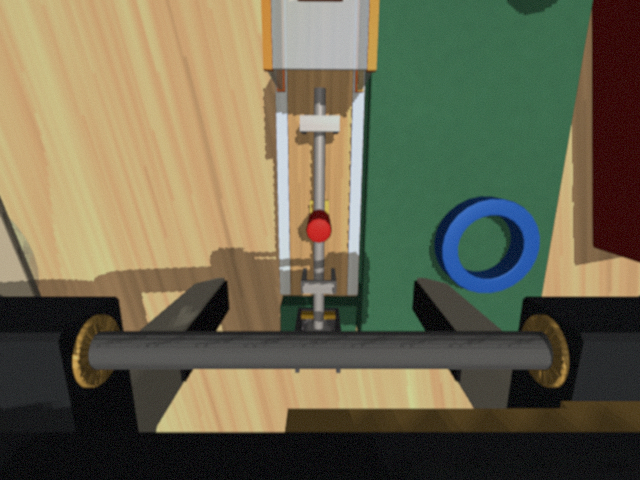

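Run:
```python
from h import *
ey=np.array([.195,.981])
for n,p,z in(("hood edge",(320,70),.254),("guide15 top",(320,122),.209),("guide155 top",(320,289),.209),("knob",(318.5,230),.246),("knobr",(330.5,230),.246),("knob bottom",(318.5,242),.246),("lip",(320,316),.184)):
    r=ray("wrist",p,z);print(n,r.round(4),(r[:2]@ey).round(4))
```

```text
hood edge [0.5808 0.1128 0.254 ] 0.2239
guide15 top [0.5755 0.085  0.209 ] 0.1956
guide155 top [ 0.5493 -0.0551  0.209 ] 0.053
knob [0.5595 0.0057 0.246 ] 0.1147
knobr [0.5685 0.004  0.246 ] 0.1148
knob bottom [ 0.5578 -0.0035  0.246 ] 0.1054
lip [ 0.5422 -0.0927  0.184 ] 0.0148
```

carry_out([
  [0.01,-0.0015,0.04,0,0,0],
  [0.0165,-0.0015,0.08,0,0,0],
  [0.0165,-0.0015,0.11,0,0,0],
  [0.0165,-0.0015,0.13,0,0,0],
  [0.0165,-0.0015,0.136,0,0,0],
  [0.0165,-0.0015,0.136,0,0,0],
])

```text
t: 8.02
tool_pos: [0.5599, 0.0075, 0.2053]
orientation: [2.418, 2.005, 0.001]
force: [-0.6, 0.9, -0.0]
opening: 0.0928
gripper_force: 0.0
```

carry_out([
  [0,0,0,0,0,0],
  [0,0,0,0,0,0],
  [0,0,0,0,0,0],
  [0,0,0,0,0,0],
  [0,0,0,0,0,0],
  [0,0,0,0,0,0],
  [0,0,0,0,0,0],
  [0,0,0,0,0,0],
  [0,0,0,0,0,0],
], jaw=255, force=25)

```text
t: 9.15
tool_pos: [0.5596, 0.0073, 0.2046]
orientation: [2.418, 2.005, 0.0]
force: [0.6, -0.2, -0.1]
opening: 0.0196
gripper_force: 25.0
```

Gripped at 20 mm. I'll lift it 14 mm.

carry_out([
  [0,0,-0.004,0,0,0],
  [0,0,-0.008,0,0,0],
  [0,0,-0.012,0,0,0],
  [0,0,-0.014,0,0,0],
  [0,0,-0.014,0,0,0],
  [0,0,-0.014,0,0,0],
])

```text
t: 9.9
tool_pos: [0.5596, 0.0073, 0.2186]
orientation: [2.418, 2.005, 0.0]
force: [1.1, 0.0, -1.1]
opening: 0.0196
gripper_force: 25.0
```

carry_out([
  [0.004,0,0,0,0,0],
  [0.007,0,0,0,0,0],
  [0.01,0,0,0,0,0],
  [0.012,0,0,0,0,0],
  [0.012,0,0,0,0,0],
])

```text
t: 10.52
tool_pos: [0.5619, 0.0195, 0.2186]
orientation: [-2.418, -2.005, -0.0]
force: [3.0, 0.5, -2.1]
opening: 0.0192
gripper_force: 25.0
```

Run:
```python
from h import *
import cv2
print(robot.read_state()["force"])
a=robot.read_camera("side")[:,:,::-1];b=robot.read_camera("wrist")[:,:,::-1]
cv2.imwrite("pics/m1.png",np.hstack([cv2.resize(a[200:300,260:360],(400,400),interpolation=2),cv2.resize(b[180:360,230:410],(400,400),interpolation=2)]))
```

```text
[ 3.01568423  0.50071138 -2.11178153]
```

View pics/m1.png

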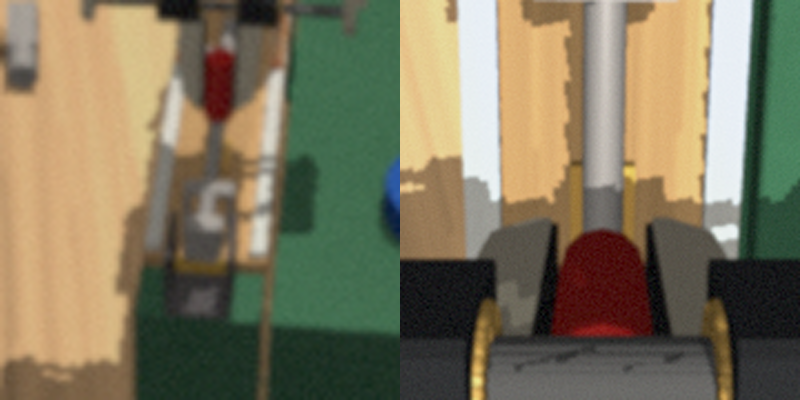

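The knob sits between the pads. There's no drawing resistance, so the nose is clearing the lip. Drawing on.

carry_out([
  [0.005,0.0003,0,0,0,0],
  [0.01,0.0006,0,0,0,0],
  [0.015,0.0008,0,0,0,0],
  [0.02,0.001,0,0,0,0],
  [0.024,0.001,0,0,0,0],
  [0.028,0.001,0,0,0,0],
  [0.028,0.001,0,0,0,0],
])

```text
t: 11.5
tool_pos: [0.5678, 0.0471, 0.2185]
orientation: [-2.417, -2.005, -0.0]
force: [-0.7, 1.4, -2.9]
opening: 0.0198
gripper_force: 25.0
```

carry_out([
  [0.003,0,0,0,0,0],
  [0.006,0,0,0,0,0],
  [0.006,0,0,0,0,0],
])

```text
t: 11.88
tool_pos: [0.5689, 0.0523, 0.2185]
orientation: [2.418, 2.005, -0.001]
force: [-2.1, -1.9, -1.8]
opening: 0.0197
gripper_force: 25.0
```

carry_out([
  [0.001,0,0,0,0,0],
  [0.002,0,0,0,0,0],
  [0.002,0,0,0,0,0],
])

```text
t: 12.25
tool_pos: [0.5691, 0.0528, 0.2185]
orientation: [2.418, 2.003, -0.004]
force: [-2.9, -7.5, -2.0]
opening: 0.0194
gripper_force: 25.0
```

carry_out([
  [0.001,0,0,0,0,0],
  [0.002,0,0,0,0,0],
  [0.002,0,0,0,0,0],
])

```text
t: 12.62
tool_pos: [0.5693, 0.0537, 0.2184]
orientation: [2.418, 2.002, -0.006]
force: [-3.7, -12.3, -2.4]
opening: 0.0193
gripper_force: 25.0
```

carry_out([
  [-0.002,0,0,0,0,0],
  [-0.002,0,0,0,0,0],
])

```text
t: 12.88
tool_pos: [0.5692, 0.0531, 0.2185]
orientation: [2.419, 2.003, -0.002]
force: [-2.7, -6.3, -2.4]
opening: 0.0197
gripper_force: 25.0
```

carry_out([
  [-0.0007,-0.005,0,0,0,1.25],
  [-0.0015,-0.0101,0,0,0,2.5],
  [-0.0026,-0.0202,0,0,0,5],
  [-0.0031,-0.0275,0,0,0,6.8],
  [-0.0033,-0.0304,0,0,0,7.5],
  [-0.0033,-0.0304,0,0,0,7.5],
])

```text
t: 13.62
tool_pos: [0.5403, 0.0555, 0.2196]
orientation: [2.542, 1.839, 0.003]
force: [3.3, -6.2, -3.1]
opening: 0.0194
gripper_force: 25.0
```

carry_out([
  [-0.0007,-0.005,0,0,0,1.25],
  [-0.002,-0.0141,0,0,0,3.5],
  [-0.0029,-0.0243,0,0,0,6],
  [-0.0034,-0.0344,0,0,0,8.5],
  [-0.0034,-0.0446,0,0,0,11],
  [-0.003,-0.0548,0,0,0,13.5],
  [-0.0021,-0.064,0,0,0,15.75],
  [-0.0014,-0.0705,0,0,0,17.4],
  [-0.0012,-0.0725,0,0,0,17.9],
  [-0.0012,-0.0725,0,0,0,17.9],
  [-0.0012,-0.0725,0,0,0,17.9],
])

```text
t: 15.0
tool_pos: [0.4712, 0.0772, 0.2197]
orientation: [2.798, 1.422, 0.004]
force: [3.5, -6.7, -2.1]
opening: 0.0195
gripper_force: 25.0
```

Run:
```python
from h import *
import cv2
s=robot.read_state();print(s["t"],s["tool_pos"],s["force"])
H=np.array([.5744,.2862]);o=s["tool_pos"][:2]-H
print("angle from arc",np.arctan2(-.2334,-.0054)-np.arctan2(o[1],o[0]),np.linalg.norm(o))
a=robot.read_camera("side")[:,:,::-1];b=robot.read_camera("wrist")[:,:,::-1]
cv2.imwrite("pics/f1.png",np.hstack([cv2.resize(a[170:310,240:380],(400,400),interpolation=2),cv2.resize(b[0:360,140:500],(400,400))]))
```

```text
15.0 [0.47115216 0.07721925 0.21966501] [ 3.46851155 -6.69197929 -2.08143734]
angle from arc 0.43574764743921923 0.2330945488148555
```

View pics/f1.png

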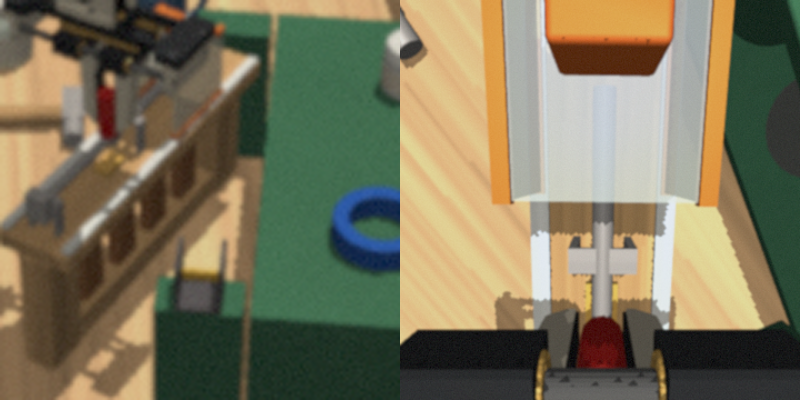

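Run:
```python
from h import *
s=robot.read_state();A=Rn.from_rotvec(s["orientation"]).as_matrix()
ax=A[:2,0]
P=lambda x,y:(140+x*.9-.0,(y)*.9)
for n,p,z in(("hood edge",P(600,204),.254),("hood edge low",P(600,204),.17),("guide",P(603,248),.209),("tab near edge top",P(605,50),.286)):
    print(n,((ray("wrist",p,z)-s["tool_pos"])[:2]@ax).round(4))
print(s["t"],s["dq"].round(3))
```

```text
hood edge 0.0576
hood edge low 0.0518
guide 0.0345
tab near edge top 0.0951
15.1 [ 0.     0.     0.001 -0.001  0.    -0.001]
```

```bash
python3 -c "
from plant import robot
print(robot.close_job())"
```

```text
the job is handed in; nothing more can be done
None
```

I handed the job in at about 15 s: the guard is open to its stop, the bolt was lifted over the lip and drawn to its stop, and the gate is held still by the knob at about 25° (0.436 rad, worked out from the tool position). No verdict came back.

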